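# Put the bolt jar back in the jar carousel, turn it to the front and hold the carousel

## Robot

A 7-joint arm with a two-finger parallel gripper is mounted at the origin on the work surface. World frame = base frame: x ahead of the robot, y to its left, z up, the work surface at z = 0. Lengths are in m, angles in degrees, forces in N, time in s.
With the tool pointing down it reaches from about 0.4 to 0.85 m from the base axis. Payload 10.4 kg.
Tool frame: the origin (TCP) lies on the centre line of the jaws, within the pads' length; the fingertips stand 11 mm ahead of it and the grasp point (between the pads) lies 8 mm behind it (bot.tips_ahead is the distance from the TCP to the fingertips, in m); z points along the fingers, y is the direction in which the jaws open and shut (so a half turn about z gives the same grasp; the last joint's range is limited). The gripper opens to 87 mm and grips with 3 to 60 N. Pads are 19 mm wide; open, the fingers measure 117 mm over their backs; the gripper's body (75 mm by 190 mm) begins 51 mm behind the grasp point.
Start: joints at [64.996, 19.034, -3.707, 83.658, 1.238, 77.344, -5.071], TCP at [0.251, -0.572, 0.234] pointing down, gripper open.
Joint ranges: [-148.97, 148.97], [-28.65, 121.19], [-84.17, 76.75], [9.2, 138.47], [-72.65, 252.65], [3.7, 117.97], [-149.18, 149.18]. Speed limits (degrees/s): [127.2, 127.2, 159.86, 159.86, 180, 180, 180].

## Interface

Orientations are given as a 3x3 rotation matrix whose columns are the frame's x, y, z axes.
In Python, from plant import bot gives the robot as it stands.
- The arm moves only by the shell command python3 -m creep 'ROWS' [FORCE]. ROWS is JSON, a list of rows, each a list of 5 numbers: the opening, from 0 (shut) to 1 (fully open), then the shift along the tool's x, y, z normalised to -1 to 1, where 1 is 100 mm, then the turn about the tool's z normalised to -1 to 1, where 1 is 90 degrees. In form: [[gripper, x, y, z, roll], ...]. A call has 1 to 20 rows; each row shifts and turns the commanded pose from where the row before left it, along the tool's axes as they then stand; what a row does not reach is not made up. A row lasts 1/12 s, in which the tool goes at most 41.7 mm and 7.16 degrees, less where a joint would pass 70% of its speed; a pose out of reach is approached as far as the arm can. A call with a number of a shift or a turn outside -1 to 1 is refused whole. A call with a gripper value outside its range is refused whole. The fingers move at their own pace and stop on an object; FORCE is the grip in N (left out, the last holds). Time passes only in rows, so rows that do not move let the fingers close. It gives the time, the measured TCP pose, the force and the opening at its end, in the units of the state.
- bot.sense(): the state, without advancing time (a new reading comes with each control period).
- bot.read_camera(name): name is "side" or "top"; returns the picture (400x640x3 uint8, red, green, blue); there is no depth.
- bot.camera_params(name): a dict with "K" (3x3 intrinsics, pixels), "position" and "orientation" of the camera in the world. Camera axes: x right, y up, looking along -z (the intrinsics and any distortion apply to the point x, -y, -z); pixel columns grow to the right and rows downward; lengths in m; the calibration is good to about 2 mm. A picture is of the moment at which its call begins. camera_params takes no time and is no camera call.
- bot.hand_in(): hands the job in, once; it reports no verdict.
The state is a dict: "t": time; "q": joint angles; "joint_velocities": joint speeds; "joint_torque": joint torques, N m; "position": TCP position; "ee_rot": TCP orientation; "wrist_force": force on the tool from outside, world axes, zero at the start; "torque": the same for the moment, N m; "grip_width": opening from 0.0 (shut) to 1.0 (fully open).
Only numpy, scipy, OpenCV 4.12 (cv2) and the standard library are available. Lean on these libraries where they do the work, as an engineer would, in place of code of your own. Each camera call takes 0.05 s, during which the arm holds its last target. There are 200 camera calls.

## Task

Stand the tall jar of bolts upright in the one empty ring of the revolving jar stand, setting it down gently rather than dropping it, and let go of it. Turn the stand by the wooden knob in its middle until this jar faces squarely front, over the side with the drawer, and finish while still gripping the knob, holding the turntable still so that I can unscrew the jar's lid. Leave the drawer shut, the other jars in their rings and everything else on the bench where it is.

Things in the scene. Friction and masses are not known exactly. Their poses are not given: they have to be found in the camera images.
- tall_jar: The tall jar of bolts: clear round screw-top jar, 100 mm high, upright on the bench to the left or right of the stand. Body 48 mm in diameter from the foot to 78 mm up, foot edge bevelled 2.5 mm; steel lid 45 mm in diameter, 84 to 100 mm up. 0.17 to 0.34 kg. Origin at the centre of its underside, z up; its yaw does not matter.
- carousel: Turntable: plywood disc, 260 mm in diameter, top 26 mm above the origin, on a free bearing (no stops or detents, 0.03 N m turns it, stays where left). On it six grey rings at 60 degree steps, 92 mm from the axis, each 20 mm high, 61 mm outside, 52 mm inside; the disc is their floor. Short jars' lids reach 106 mm above the origin. Origin on the turning axis, 60 mm above the bench; z up.
- empty_ring (a point): Centre of the floor of the one empty ring, on the disc's top, 86 mm above the bench, 92 mm from the turning axis. It turns with the carousel.
- knob: Round dark wooden knob on top of the 22 mm centre post, turning with the disc: 42 mm in diameter, 35 mm high, its straight side from 7 to 30 mm above its origin. Origin on the turning axis at the knob's underside, 170 mm above the bench.
- plinth: Fixed wooden base under the turntable: box 260 x 260 x 60 mm with a shallow drawer. Origin at the centre of its underside, on the turning axis; its -x axis points out through the drawer front, which is the front of the stand and looks roughly towards the robot (0.3 rad either way). The drawer's bar handle stands out 35 mm.
- front_place (a point): The front place, fixed to the plinth: 86 mm above the bench, 92 mm from the turning axis straight towards the drawer side; the centre of the empty ring comes to lie here when the jar faces squarely front.
- plinth_drawer0 (a joint): The plinth's drawer: 0 shut, grows in metres as it slides out towards the front. It is shut at the start and stays shut.
- short_jar1: A short jar, clear with a steel lid, 80 mm high and 48 mm in diameter, standing loose in a ring of the carousel, 60 degrees counter-clockwise (seen from above) from the empty ring. Origin at the centre of its underside, 26 mm above the carousel's origin. Stays in its ring.
- short_jar2: A short jar, clear with a steel lid, 80 mm high and 48 mm in diameter, standing loose in a ring of the carousel, 120 degrees counter-clockwise (seen from above) from the empty ring. Origin at the centre of its underside, 26 mm above the carousel's origin. Stays in its ring.
- short_jar3: A short jar, clear with a steel lid, 80 mm high and 48 mm in diameter, standing loose in a ring of the carousel, 180 degrees counter-clockwise (seen from above) from the empty ring. Origin at the centre of its underside, 26 mm above the carousel's origin. Stays in its ring.
- short_jar4: A short jar, clear with a steel lid, 80 mm high and 48 mm in diameter, standing loose in a ring of the carousel, 240 degrees counter-clockwise (seen from above) from the empty ring. Origin at the centre of its underside, 26 mm above the carousel's origin. Stays in its ring.
- short_jar5: A short jar, clear with a steel lid, 80 mm high and 48 mm in diameter, standing loose in a ring of the carousel, 300 degrees counter-clockwise (seen from above) from the empty ring. Origin at the centre of its underside, 26 mm above the carousel's origin. Stays in its ring.
- glue: Bystander: white glue bottle, 58 mm in diameter, 170 mm high, upright on the bench, on the other side of the stand from the tall jar. Origin at the centre of its underside.
- spray_can: Bystander: aluminium spray can with a black cap, 64 mm in diameter, 194 mm high, upright. Origin at the centre of its underside.
- tape: Bystander: black tape measure, 72 x 36 mm and 68 mm high. Origin at the centre of its underside.
- hammer: Bystander: hammer 280 mm long lying on the bench. Origin under its middle.
- screwdriver: Bystander: screwdriver 200 mm long lying on the bench to the right of the stand's front. Origin under its middle.
- sanding_block: Bystander: cork sanding block, 110 x 65 x 34 mm. Origin at the centre of its underside.
- mug: Bystander: white mug, 80 mm in diameter, 95 mm high, with a handle. Origin at the centre of its underside.
There are look-alikes about, which are no part of the job. Leave any green or red look-alike of the short_jar3 alone.

How it is judged (in metres and radians):
On the way, in this order (a step that is already met when the one before it is completed fails the run):
1. the tall jar stands upright on the floor of the empty ring and has been let go of (horizontal distance between tall_jar and empty_ring below 0.006 m and z of tall_jar in the frame of empty_ring between -0.004 and 0.004 m and angle between tall_jar's own z axis and vertical below 0.08 rad and contact force between the fingers and tall_jar below 0.2 N), for 0.2 s.
2. the tall jar's ring is at the front, the knob is gripped and the turntable is still (all of step 1 and horizontal distance between empty_ring and front_place below 0.012 m and contact force between the fingers and knob above 3 N and angular speed of carousel below 0.06 rad/s), for 0.3 s.
At the end, for the whole second after the job is handed in: Tall jar upright (0.08 rad) on the floor of its ring (6 mm of centre), not touched; ring within 12 mm of the front place; fingers grip the knob (over 3 N), turntable still (under 0.06 rad/s); short jars upright in their rings; drawer shut (15 mm); bystanders within 30 mm of their starts (all of step 2 and z of each of short_jar1, short_jar2, short_jar3, short_jar4, short_jar5 in the frame of carousel below 0.032 m and angle between each of short_jar1, short_jar2, short_jar3, short_jar4, short_jar5's own z axis and vertical below 0.12 rad and value of joint plinth_drawer0 below 0.015 m and distance of each of glue, spray_can, tape, hammer, screwdriver, sanding_block, mug from where it was at the start of the episode below 0.03 m); the arm keeps its last pose, push and grip.
It fails at once if the tall jar is dropped or knocked flying (moves faster than 0.5 m/s while no finger touches it) (contact force between the fingers and tall_jar below 0.05 N and linear speed of tall_jar above 0.5 m/s).
It fails at once if the tall jar is tipped over (angle between tall_jar's own z axis and vertical above 1 rad).
It fails at once if a short jar is lifted out of its ring or tipped (z of any of short_jar1, short_jar2, short_jar3, short_jar4, short_jar5 in the frame of carousel above 0.044 m or angle between any of short_jar1, short_jar2, short_jar3, short_jar4, short_jar5's own z axis and vertical above 0.35 rad).
It fails at once if the drawer is pulled open (value of joint plinth_drawer0 above 0.02 m).
It fails at once if a bystander is shoved or knocked over (distance of any of glue, spray_can, tape, hammer, screwdriver, sanding_block, mug from where it was at the start of the episode above 0.03 m).
It also fails if it takes over 58 s, if anything falls off the work surface, if the arm or the gripper's body presses on something with over 40 N, if the wrist force passes 120 N, or if a joint passes its speed limit or range.

## Working session

There is one attempt and no reset: what is moved stays moved. The work goes in short steps, Python scripts to look and compute and a shell command to move; the robot and the scene stay as the last step left them, time stands still between calls to the robot, and variables do not carry over. Pictures are saved under pics/ and viewed, about 8 in all and at most 12, crops included, and the job is handed in when it is done.

```bash
mkdir -p pics; cat > h.py <<'E'
import numpy as np,cv2
from plant import bot
def pic(c,n,crop=None,s=1):
    im=bot.read_camera(c)[:,:,::-1]
    if crop: a,b,w,h=crop; im=im[b:b+h,a:a+w]
    cv2.imwrite('pics/'+n,cv2.resize(im,None,fx=s,fy=s,interpolation=cv2.INTER_CUBIC))
def P(c):
    p=bot.camera_params(c);return np.array(p['K']),np.array(p['position']),np.array(p['orientation'])
def at(c,u,v,z):
    K,o,R=P(c); d=np.linalg.inv(K)@[u,v,1]; d=R@(d*[1,-1,-1]); return o+d*(z-o[2])/d[2]
def px(c,X):
    K,o,R=P(c); q=(R.T@(np.array(X)-o))*[1,-1,-1]; q=K@q; return q[:2]/q[2]
E
python3 - <<'E'
from h import *
np.set_printoptions(precision=4,suppress=True)
for c in('top','side'):
    pic(c,c+'0.png',None,1.25); print(c,bot.camera_params(c))
s=bot.sense();print(s['position'],s['ee_rot'],s['t'],s['grip_width'])
E
```

```text
top {'K': array([[370.2118,   0.    , 325.4543],
       [  0.    , 370.2118, 205.8406],
       [  0.    ,   0.    ,   1.    ]]), 'position': array([ 0.3654, -0.0252,  1.1908]), 'orientation': array([[ 0.01  ,  0.9893, -0.1458],
       [-0.9997,  0.0069, -0.022 ],
       [-0.0207,  0.146 ,  0.9891]])}
side {'K': array([[375.5674,   0.    , 316.6452],
       [  0.    , 375.5674, 196.4727],
       [  0.    ,   0.    ,   1.    ]]), 'position': array([0.2069, 0.7748, 1.1036]), 'orientation': array([[-0.9087,  0.3187, -0.2695],
       [-0.4172, -0.6773,  0.606 ],
       [ 0.0106,  0.6631,  0.7484]])}
[ 0.2512 -0.572   0.2328] [[ 0.9156  0.4021 -0.0006]
 [ 0.4021 -0.9156  0.0011]
 [-0.0001 -0.0012 -1.    ]] 0.1 0.998767435111015
```

View pics/top0.png

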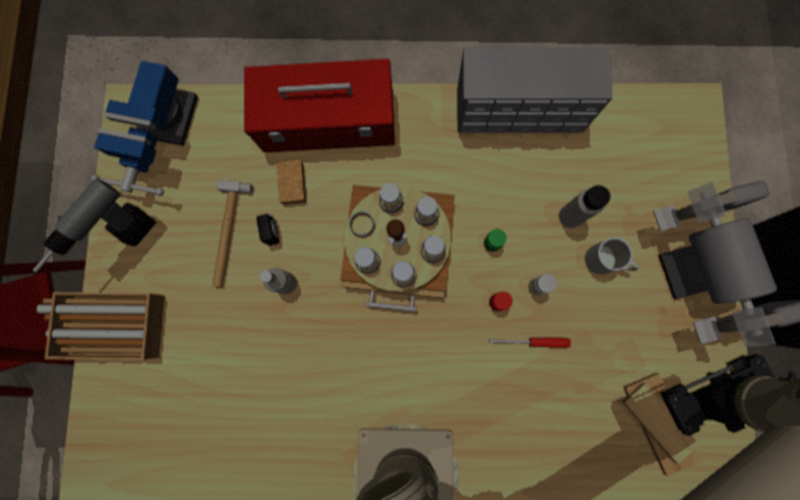

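View pics/side0.png

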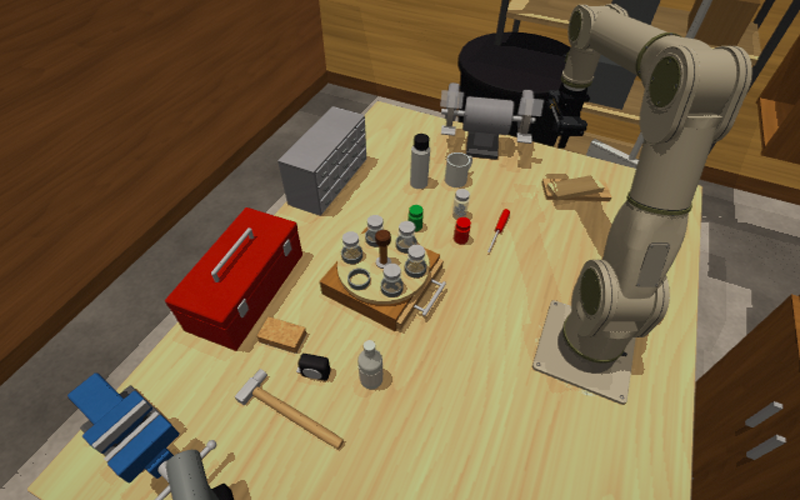

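```bash
python3 - <<'E'
from h import *
pic('top','topc.png',(265,140,195,115),4); pic('side','sidec.png',(250,145,155,118),5)
E
```

```text
(no output)
```

View pics/topc.png

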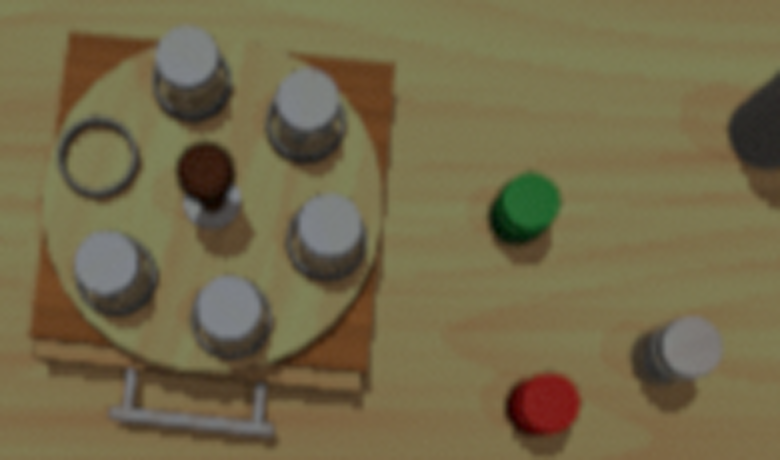

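View pics/sidec.png

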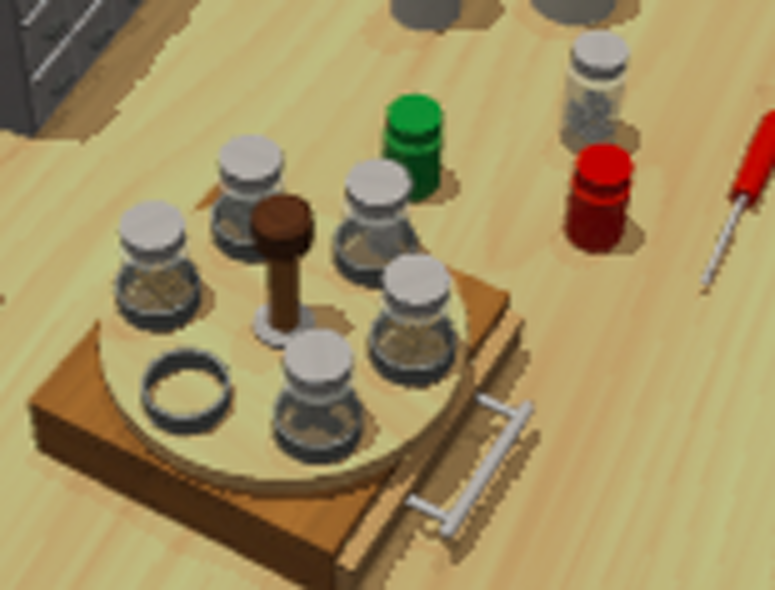

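```bash
cat >> h.py <<'E'
T=lambda a,b,z:at('top',265+(a+.5)/4-.5,140+(b+.5)/4-.5,z)[:2]
S=lambda a,b,z:at('side',250+(a+.5)/5-.5,145+(b+.5)/5-.5,z)[:2]
E
python3 - <<'E'
from h import *
from scipy.optimize import least_squares
np.set_printoptions(precision=4,suppress=True)
print('jar',T(691,347,.1),S(600,52,.1))
print('knob',T(206,168,.205),S(282,213,.205))
for F,L,r in((T,[(107,260),(230,306),(330,225),(309,98),(188,55)],(98,156)),(S,[(318,355),(416,280),(378,184),(251,158),(153,226)],(186,383))):
    A=np.array([F(*r,.106)]+[F(*l,.166) for l in L])
    f=lambda p:(A-p[:2]-.092*np.c_[np.cos(p[2]+np.arange(6)*np.pi/3),np.sin(p[2]+np.arange(6)*np.pi/3)]).ravel()
    s=least_squares(f,[.6,-.03,1]);print(s.x,np.degrees(s.x[2]),'\n',s.fun.reshape(6,2)*1000)
C=[T(*c,.06) for c in((70,33),(393,65),(368,372),(33,340))]
print(C,[np.linalg.norm(C[i]-C[i-1]) for i in range(4)],np.mean(C,0))
C2=[S(*c,.06) for c in((509,297),(338,555),(32,403))];print(C2)
an=lambda d:np.degrees(np.arctan2(d[1],d[0]))
print('edge yaw',an(C[1]-C[0])+90,an(C[2]-C[3])+90,an(C[0]-C[3]),an(C[1]-C[2]),'side',an(C2[0]-C2[1])+90,an(C2[2]-C2[1]))
print('handle',an(T(270,432,.03)-T(113,413,.03))+90,an(S(530,408,.03)-S(449,530,.03))+90)
E
```

```text
jar [ 0.4676 -0.3303] [ 0.4699 -0.327 ]
knob [0.5772 0.0227] [0.5788 0.0252]
[0.5773 0.0227 1.2218] 70.00265270857808 
 [[-1.6001 -0.3882]
 [ 1.1312  0.0344]
 [ 0.7677 -0.1819]
 [-0.6339  0.7539]
 [ 0.2887 -0.177 ]
 [ 0.0463 -0.0412]]
[0.5787 0.0249 1.2177] 69.7679637588602 
 [[-0.1331 -0.9719]
 [ 0.5512 -1.1357]
 [ 0.5174  0.2186]
 [-0.1168  1.1835]
 [-0.138   0.4326]
 [-0.6808  0.2728]]
[array([0.7169, 0.1391]), array([ 0.6918, -0.1162]), array([ 0.4502, -0.096 ]), array([0.4726, 0.161 ])] [np.float64(0.24520828220662746), np.float64(0.2565297559733757), np.float64(0.24237266776964345), np.float64(0.25799194991496666)] [0.5829 0.022 ]
[array([ 0.4525, -0.0909]), array([0.4736, 0.163 ]), array([0.7175, 0.1404])]
edge yaw -5.618451637232795 -4.9848825461066895 -5.119543063950744 -4.77175446501748 side -4.767703513802232 -5.278342523650332
handle -6.329598828207793 -6.24163977962003
```

The tall jar is the clear one with the steel lid: top crop (691,347), side crop (600,52). The two views agree to 4 mm. The green jar at (527,205) and the red one at (545,402) in the top crop are coloured look-alikes. The empty ring is at top crop (98,158), bearing 70° from the axis at (0.578, 0.024). The plinth's yaw is about -5.2°.

I'll turn the jaws to the ring's tangent and go above the jar.

```bash
python3 -m creep '[[1,0,0,0,-0.0733],[1,0,0,0,-0.0733],[1,0,0,0,-0.0733],[1,0,0,0,-0.0733],[1,0,0,0,-0.0733],[1,0,0,0,-0.0733],[1,0,0,0,-0.0733],[1,0.253,0.1,0,0],[1,0.253,0.1,0,0],[1,0.253,0.1,0,0],[1,0.253,0.1,0,0],[1,0.253,0.1,0,0],[1,0.253,0.1,0,0],[1,0.253,0.1,0,0],[1,0.253,0.1,0,0],[1,0.253,0.1,0,0],[1,0.253,0.1,0,0],[1,0.253,0.1,0,0],[1,0.253,0.1,0,0]]' 30
python3 -m creep '[[1,0,0,0,0],[1,0,0,0,0],[1,0,0,0,0]]'
python3 - <<'E'
from h import *
np.set_printoptions(precision=4,suppress=True)
s=bot.sense();print(s['position'],s['ee_rot'],s['wrist_force'],s['q'])
print('can',at('top',459,178,0),'red',T(545,402,.08))
E
```

```text
t: 1.78
position: [0.4691, -0.3273, 0.2335]
ee_rot: [[0.344, 0.939, -0.0], [0.939, -0.344, -0.0], [-0.0, -0.0, -1.0]]
wrist_force: [1.1, 0.4, 0.7]
grip_width: 1.002
t: 2.03
position: [0.468, -0.3289, 0.2334]
ee_rot: [[0.344, 0.939, -0.0], [0.939, -0.344, -0.0], [-0.0, -0.0, -1.0]]
wrist_force: [-0.8, -0.6, 0.0]
grip_width: 0.999
[ 0.468  -0.3289  0.2334] [[ 0.3442  0.9389 -0.0005]
 [ 0.9389 -0.3442 -0.0003]
 [-0.0004 -0.0003 -1.    ]] [-0.8122 -0.5749  0.0423] [ 48.5235  13.7356 -21.1744  91.1065   5.0963  76.1218   6.5448]
can [ 0.6359 -0.4338  0.    ] red [ 0.4275 -0.2264]
```

```bash
python3 -m creep '[[1,0,0,0.22,0],[1,0,0,0.22,0],[1,0,0,0.22,0],[1,0,0,0.22,0],[1,0,0,0.22,0],[1,0,0,0.22,0],[1,0,0,0.22,0],[1,0,0,0.22,0],[1,0,0,0,0],[1,0,0,0,0]]' 30
python3 - <<'E'
from h import *
pic('side','s1.png',(330,105,90,90),6)
E
```

```text
t: 2.87
position: [0.4671, -0.3291, 0.057]
ee_rot: [[0.345, 0.938, -0.002], [0.938, -0.345, 0.001], [0.0, -0.002, -1.0]]
wrist_force: [0.4, -0.2, 1.1]
grip_width: 0.996
```

View pics/s1.png

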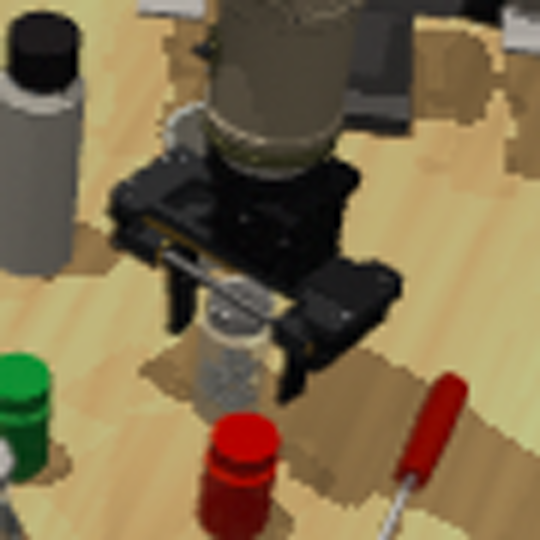

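The jar stands between the two fingers, at about (235,350) in the crop. I'll close and lift.

```bash
python3 -m creep '[[0,0,0,0,0],[0,0,0,0,0],[0,0,0,0,0],[0,0,0,0,0],[0,0,0,0,0],[0,0,0,0,0],[0,0,0,0,0],[0,0,0,0,0]]' 30
python3 -m creep '[[0,0,0,-0.05,0],[0,0,0,-0.15,0],[0,0,0,-0.25,0],[0,0,0,-0.25,0],[0,0,0,-0.25,0],[0,0,0,-0.25,0],[0,0,0,-0.25,0],[0,0,0,-0.25,0],[0,0,0,-0.25,0],[0,0,0,-0.15,0],[0,0,0,0,0],[0,0,0,0,0]]'
python3 - <<'E'
from h import *
pic('side','s2.png',(330,55,90,90),6)
E
```

```text
t: 3.58
position: [0.4688, -0.3286, 0.0578]
ee_rot: [[0.344, 0.939, 0.001], [0.939, -0.344, -0.0], [-0.0, 0.001, -1.0]]
wrist_force: [1.2, 0.0, 1.0]
grip_width: 0.541
t: 4.58
position: [0.4683, -0.3283, 0.2674]
ee_rot: [[0.344, 0.939, 0.0], [0.939, -0.344, -0.0], [-0.0, 0.0, -1.0]]
wrist_force: [0.2, -1.3, -3.5]
grip_width: 0.543
```

View pics/s2.png

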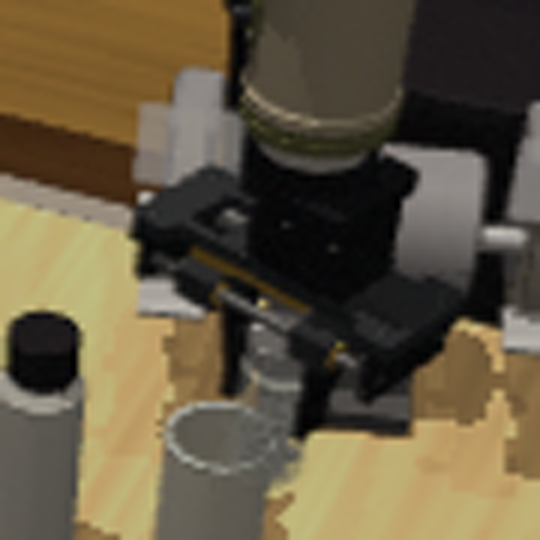

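The jar is held (opening 0.543 ≈ 47 mm) and off the bench. I'll go higher and carry it over to the ring.

```bash
python3 -m creep '[[0,0,0,-0.2,0],[0,0,0,-0.2,0],[0,0,0,-0.2,0],[0,0.1,0,0,0],[0,0.2,0,0,0],[0,0.3,-0.02,0,0],[0,0.3,-0.02,0,0],[0,0.3,-0.02,0,0],[0,0.3,-0.02,0,0],[0,0.3,-0.02,0,0],[0,0.3,-0.02,0,0],[0,0.3,-0.02,0,0],[0,0.3,-0.02,0,0],[0,0.3,-0.02,0,0],[0,0.3,0,0,0],[0,0.3,0,0,0],[0,0.3,0,0,0],[0,0.3,0,0,0],[0,0.3,0,0,0],[0,0.1,0,0,0]]'
python3 -m creep '[[0,0,0,0,0],[0,0,0,0,0],[0,0,0,0,0]]'
```

```text
t: 6.3
position: [0.6088, 0.1155, 0.3246]
ee_rot: [[0.338, 0.941, -0.004], [0.941, -0.338, 0.002], [0.001, -0.004, -1.0]]
wrist_force: [-0.4, 1.3, -1.9]
grip_width: 0.54
t: 6.55
position: [0.6093, 0.1085, 0.3263]
ee_rot: [[0.345, 0.939, -0.002], [0.939, -0.345, -0.001], [-0.002, -0.001, -1.0]]
wrist_force: [-0.6, -0.1, -2.8]
grip_width: 0.545
```

```bash
python3 -m creep '[[0,0,0,0.1,0],[0,0,0,0.2,0],[0,0,0,0.25,0],[0,0,0,0.25,0],[0,0,0,0.25,0],[0,0,0,0.2,0],[0,0,0,0.15,0],[0,0,0,0.05,0],[0,0,0,0,0],[0,0,0,0,0]]'
python3 - <<'E'
from h import *
a=bot.read_camera('side')[160:260,240:340,::-1];b=bot.read_camera('top')[130:230,260:360,::-1]
f=lambda i:cv2.resize(i,None,fx=4,fy=4,interpolation=cv2.INTER_CUBIC)
cv2.imwrite('pics/s3.png',np.hstack([f(a),f(b)]))
print(px('side',bot.sense()['position']),bot.sense()['position'])
E
```

```text
t: 7.38
position: [0.6098, 0.1091, 0.183]
ee_rot: [[0.345, 0.939, 0.001], [0.939, -0.345, -0.0], [0.0, 0.001, -1.0]]
wrist_force: [0.4, 0.3, -3.1]
grip_width: 0.543
[285.72590514 206.1183743 ] [0.61029793 0.10961963 0.18387629]
```

View pics/s3.png

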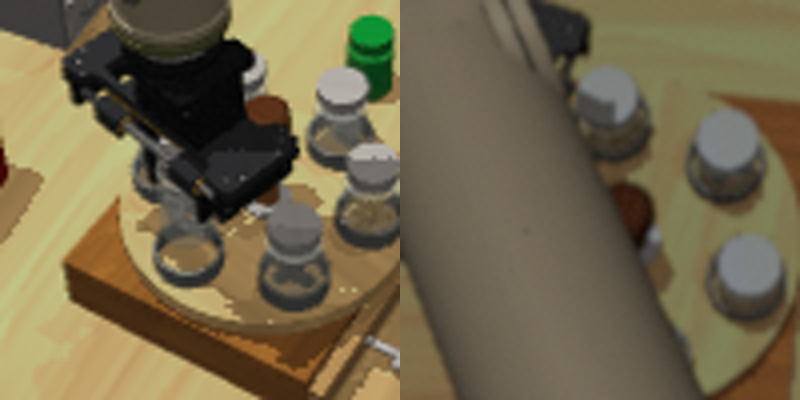

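The side view shows the jar hanging right over the empty ring: jar foot at about (188,235), ring centre at about (188,258) in the left panel. The arm hides the ring in the top view. I'll lower slowly and watch the wrist force.

```bash
python3 -m creep '[[0,0,0,0.05,0],[0,0,0,0.05,0],[0,0,0,0.05,0],[0,0,0,0.05,0],[0,0,0,0.03,0],[0,0,0,0.03,0],[0,0,0,0,0],[0,0,0,0,0]]'
python3 -m creep '[[0,0,0,0.02,0],[0,0,0,0.02,0],[0,0,0,0.02,0],[0,0,0,0.02,0],[0,0,0,0,0],[0,0,0,0,0]]'
```

```text
t: 8.15
position: [0.6096, 0.1099, 0.1564]
ee_rot: [[0.344, 0.939, -0.0], [0.939, -0.344, 0.0], [0.0, -0.0, -1.0]]
wrist_force: [0.3, 1.2, -3.9]
grip_width: 0.545
t: 8.65
position: [0.6096, 0.1097, 0.1483]
ee_rot: [[0.344, 0.939, -0.0], [0.939, -0.344, 0.0], [-0.0, -0.0, -1.0]]
wrist_force: [1.7, 1.0, -3.5]
grip_width: 0.543
```

```bash
python3 -m creep '[[0,0,0,0.01,0],[0,0,0,0.01,0],[0,0,0,0.01,0],[0,0,0,0,0],[0,0,0,0,0],[0,0,0,0,0]]'
python3 -m creep '[[0,0,0,0.01,0],[0,0,0,0.01,0],[0,0,0,0,0],[0,0,0,0,0],[0,0,0,0,0]]'
```

```text
t: 9.15
position: [0.6097, 0.1097, 0.1455]
ee_rot: [[0.344, 0.939, 0.0], [0.939, -0.344, 0.0], [0.0, 0.0, -1.0]]
wrist_force: [1.4, 1.9, -3.3]
grip_width: 0.547
t: 9.57
position: [0.6099, 0.1099, 0.1439]
ee_rot: [[0.344, 0.939, 0.001], [0.939, -0.344, 0.0], [0.0, 0.001, -1.0]]
wrist_force: [1.2, 3.3, 1.2]
grip_width: 0.541
```

Weight is taken at z = 0.1439, so the foot is at about 0.086, the ring's floor. I'll release gently and rise.

```bash
python3 -m creep '[[0.56,0,0,0,0],[0.58,0,0,0,0],[0.62,0,0,0,0],[0.7,0,0,0,0],[0.75,0,0,0,0],[0.75,0,0,0,0],[0.75,0,0,0,0],[0.75,0,0,0,0]]'
python3 -m creep '[[0.75,0,0,-0.05,0],[0.75,0,0,-0.1,0],[0.75,0,0,-0.2,0],[0.75,0,0,-0.2,0],[0.75,0,0,-0.25,0],[0.75,0,0,-0.25,0],[0.75,0,0,-0.2,0],[0.75,0,0,-0.1,0],[1,0,0,0,0],[1,0,0,0,0]]'
python3 - <<'E'
from h import *
a=bot.read_camera('side')[160:260,240:340,::-1];b=bot.read_camera('top')[130:230,260:360,::-1]
f=lambda i:cv2.resize(i,None,fx=4,fy=4,interpolation=cv2.INTER_CUBIC)
cv2.imwrite('pics/s4.png',np.hstack([f(a),f(b)]))
E
```

```text
t: 10.23
position: [0.6096, 0.1096, 0.1435]
ee_rot: [[0.344, 0.939, -0.0], [0.939, -0.344, -0.0], [-0.0, -0.0, -1.0]]
wrist_force: [0.2, 0.5, -0.2]
grip_width: 0.745
t: 11.07
position: [0.6097, 0.1097, 0.2784]
ee_rot: [[0.344, 0.939, 0.0], [0.939, -0.344, -0.0], [-0.0, 0.0, -1.0]]
wrist_force: [0.1, -0.3, -0.8]
grip_width: 0.831
```

View pics/s4.png

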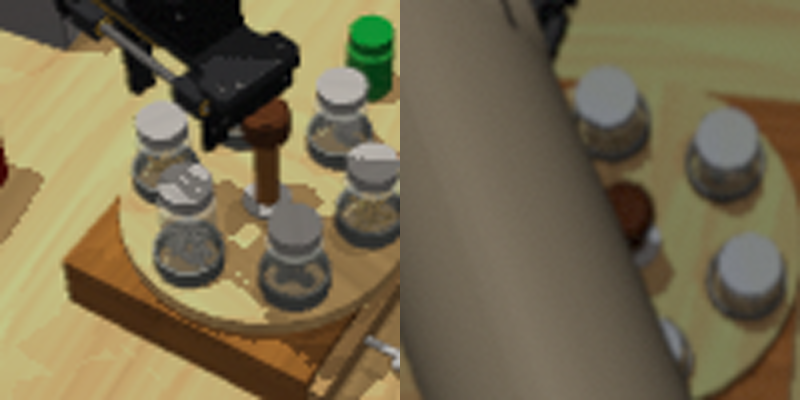

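The tall jar stands upright in the ring (left panel, lid at (187,185), foot at (188,250)) and the other jars are in place. Next I'll go over the knob with a 30° pre-turn.

```bash
python3 -m creep '[[1,-0.1,0,0,0],[1,-0.2,0,0,0],[1,-0.25,0,0,0],[1,-0.2,0,0,0],[1,-0.12,0,0,0],[1,-0.05,0,0,0],[1,0,0,0,0.067],[1,0,0,0,0.067],[1,0,0,0,0.067],[1,0,0,0,0.067],[1,0,0,0,0.067],[1,0,0,0,0],[1,0,0,0,0]]'
python3 -c "
from h import *
s=bot.sense();print(s['position'],s['q']);pic('side','s5.png',(240,130,130,130),4)"
```

```text
t: 12.25
position: [0.578, 0.024, 0.2783]
ee_rot: [[0.766, 0.643, -0.0], [0.643, -0.766, 0.0], [-0.0, -0.0, -1.0]]
wrist_force: [-0.2, -0.3, 0.1]
grip_width: 0.999
[0.57798194 0.02403789 0.2782768 ] [ 19.9763736   14.79019419 -32.41855653  85.67462746   7.93085088
  81.85393946 -62.72419274]
```

```bash
python3 -m creep '[[1,0,0,0.1,0],[1,0,0,0.2,0],[1,0,0,0.2,0],[1,0,0,0.2,0],[1,0,0,0.15,0],[1,0,0,0.09,0],[1,0,0,0,0],[1,0,0,0,0]]'
python3 -m creep '[[0,0,0,0,0],[0,0,0,0,0],[0,0,0,0,0],[0,0,0,0,0],[0,0,0,0,0],[0,0,0,0,0],[0,0,0,0,0],[0,0,0,0,0],[0,0,0,0,0],[0,0,0,0,0]]' 25
```

```text
t: 12.97
position: [0.578, 0.0234, 0.1845]
ee_rot: [[0.768, 0.64, -0.0], [0.64, -0.768, 0.0], [-0.0, -0.0, -1.0]]
wrist_force: [-0.0, -0.1, 1.1]
grip_width: 0.996
t: 13.8
position: [0.5784, 0.0229, 0.1846]
ee_rot: [[0.769, 0.639, 0.001], [0.639, -0.769, -0.0], [0.0, 0.001, -1.0]]
wrist_force: [2.2, -1.9, -1.7]
grip_width: 0.468
```

The knob is gripped (opening 0.468 ≈ 41 mm). I'll turn smoothly, most of the way first.

```bash
python3 -m creep '[[0,0,0,0,-0.01],[0,0,0,0,-0.02],[0,0,0,0,-0.03],[0,0,0,0,-0.04],[0,0,0,0,-0.05],[0,0,0,0,-0.05],[0,0,0,0,-0.05],[0,0,0,0,-0.05],[0,0,0,0,-0.05],[0,0,0,0,-0.05],[0,0,0,0,-0.05],[0,0,0,0,-0.05],[0,0,0,0,-0.05],[0,0,0,0,-0.05],[0,0,0,0,-0.05],[0,0,0,0,-0.05],[0,0,0,0,-0.05],[0,0,0,0,-0.05],[0,0,0,0,-0.05],[0,0,0,0,-0.05]]'
python3 -m creep '[[0,0,0,0,-0.05],[0,0,0,0,-0.05],[0,0,0,0,-0.04],[0,0,0,0,-0.04],[0,0,0,0,-0.03],[0,0,0,0,-0.03],[0,0,0,0,-0.01],[0,0,0,0,-0.01],[0,0,0,0,0],[0,0,0,0,0],[0,0,0,0,0]]'
python3 - <<'E'
from h import *
a=bot.read_camera('side')[150:250,240:340,::-1];b=bot.read_camera('top')[150:250,260:360,::-1]
f=lambda i:cv2.resize(i,None,fx=4,fy=4,interpolation=cv2.INTER_CUBIC)
cv2.imwrite('pics/s6.png',np.hstack([f(a),f(b)]))
t=np.radians(174.6)
for z in(.186,.106): print(px('side',[.5784+.092*np.cos(t),.0236+.092*np.sin(t),z]),px('top',[.5784+.092*np.cos(t),.0236+.092*np.sin(t),z]))
print(bot.sense()['q'])
E
```

```text
t: 15.47
position: [0.5787, 0.0228, 0.1846]
ee_rot: [[-0.515, 0.857, 0.002], [0.857, 0.515, -0.0], [-0.001, 0.001, -1.0]]
wrist_force: [5.6, -1.9, -2.7]
grip_width: 0.472
t: 16.38
position: [0.5788, 0.0229, 0.1846]
ee_rot: [[-0.811, 0.585, 0.002], [0.585, 0.811, -0.0], [-0.001, 0.001, -1.0]]
wrist_force: [5.3, -1.3, -2.4]
grip_width: 0.469
[330.80805379 201.54588972] [312.51144808 215.42693126]
[329.89150051 216.96991018] [314.01208688 218.69302837]
[ 31.98921233  21.71173602 -47.96708561  92.74084932  16.74056233
  72.94514652  35.27191832]
```

View pics/s6.png

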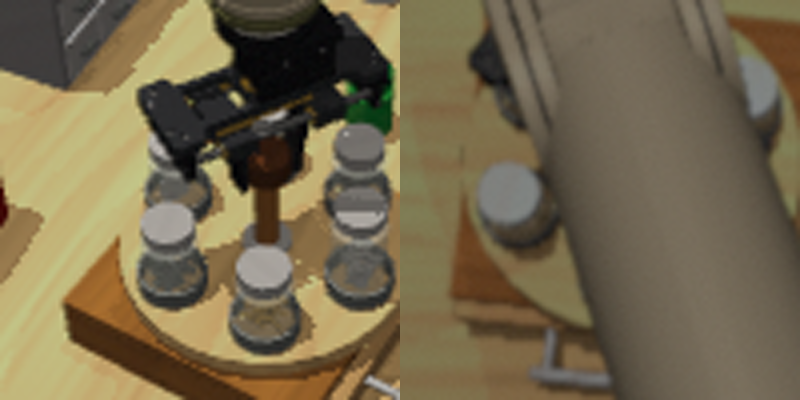

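The tall jar's lid is at about (360,208) in the side panel; (363,206) was predicted for squarely front. I'll check the angle using the clear neighbouring lids at (265,267), (167,222) and the top panel's (511,193).

```bash
python3 - <<'E'
from h import *
an=lambda p,c:np.degrees(np.arctan2(*(p-np.array(c))[::-1]))
s=lambda u,v,z:at('side',240+u/4-.4,150+v/4-.4,z)[:2]
c=(.5787,.0249)
print(an(s(360,208,.186),c)%360,an(s(265,265,.166),c)+60,an(s(167,220,.166),c)+120)
print(an(at('top',260+111/4-.4,150+191/4-.4,.166)[:2],(.5773,.0227))+60)
r=bot.sense();print(r['t'],r['wrist_force'],r['grip_width'],np.abs(r['joint_velocities']).max())
E
```

```text
174.04283896498103 174.99245585607608 172.47411962343935
174.41438779380445
16.4833 [ 5.84190323 -1.48325324 -3.45767784] 0.47038630711090523 0.08396187928155852
```

```bash
python3 -m creep '[[0,0,0,0,0],[0,0,0,0,0],[0,0,0,0,0],[0,0,0,0,0],[0,0,0,0,0],[0,0,0,0,0]]' && python3 -c "
from plant import bot
print(bot.hand_in())"
```

```text
t: 16.98
position: [0.5788, 0.0229, 0.1847]
ee_rot: [[-0.811, 0.585, 0.002], [0.585, 0.811, -0.0], [-0.002, 0.001, -1.0]]
wrist_force: [5.5, -2.3, -2.9]
grip_width: 0.468
the job is handed in; nothing more can be done
None
```

The tall jar of bolts stands upright in the ring that was empty. I turned the stand by its knob until that jar faced front, and the gripper is still holding the knob at 25 N with the arm at rest. I handed the job in at 17.0 s; the hand-in reports no verdict.

- **Placing:** I lowered the jar in steps until the wrist force showed the floor taking its weight, with the foot at 86 mm, the floor's height. I then opened the fingers slowly. The picture after release showed it upright in its ring.
- **Turning:** I turned the knob 104.5°. Four readings from the last pictures put the tall jar's bearing between 172.5° and 175.0°, averaging about 174°. Front is 173.7° to 175.2°, because the drawer handle and the plinth's edges disagreed by about 1.5°. The limit of 12 mm is about 7.5°, so either value is well inside it.
- **Rest of the bench:** The short jars I could see in the last picture stood in their rings, and the part of the drawer in view was shut. The arm hid some of the stand from above. I took no final picture of the rest of the bench, though the arm kept clear of the bystanders throughout.
- **Steady side force:** At the end the wrist read about 6 N sideways, probably from the gripper sitting a millimetre or less off the knob's centre.

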